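# Match the impression tray to the sample

## Robot

A 7-joint arm with a two-finger parallel gripper is mounted at the origin on the work surface. World frame = base frame: x ahead of the robot, y to its left, z up, the work surface at z = 0. Lengths are in m, angles in degrees, forces in N, time in s.
With the tool pointing down it reaches from about 0.425 to 0.875 m from the base axis. Payload 4.7 kg.
Tool frame: the origin (TCP) lies at the very end of the fingers, on their centre line; the grasp point (between the pads) lies 19 mm behind it; y points along the fingers, z is the direction in which the jaws open and shut, and the axes are right-handed (so a half turn about y gives the same grasp; the last joint's range is limited). The gripper opens to 87 mm and grips with 3 to 60 N. Pads are 19 mm wide; open, the fingers measure 117 mm over their backs; the gripper's body (75 mm by 190 mm) begins 51 mm behind the grasp point.
Start: joints at [-67.088, 18.392, -4.016, 83.108, 1.295, 78.541, -3.26], TCP at [0.245, 0.602, 0.223] pointing down, gripper open.
Joint ranges: [-163.93, 163.93], [-17.29, 119.83], [-79.2, 71.16], [3.27, 140.29], [-89.18, 269.18], [5.43, 117.66], [-154.24, 154.24]. Speed limits (degrees/s): [147.25, 147.25, 180, 180, 180, 180, 180].

## Interface

Orientations are given as [roll, pitch, yaw] about the fixed x, y, z axes, in that order (R = Rz(yaw) Ry(pitch) Rx(roll)).
In Python, from cell import env gives the robot as it stands.
- The arm moves only by the shell command python3 -m pendant 'ROWS' [FORCE]. ROWS is JSON, one flat list of numbers, 7 for each row, row after row: the shift along the world's x, y, z in units of 40 mm (1.0 is 40 mm), then the turn, a rotation vector about the world's x, y, z in units of 10 degrees (1.0 is 10 degrees), then the finger opening in mm, from 0 to 87. In form: [x, y, z, wx, wy, wz, jaw, x, y, z, wx, wy, wz, jaw, ...]. A call has 1 to 10 rows; each row shifts and turns the commanded pose from where the row before left it; what a row does not reach is not made up. A row lasts 1/8 s, in which the tool goes at most 62.5 mm and 10.7 degrees, less where a joint would pass 70% of its speed; a pose out of reach is approached as far as the arm can. A call is refused whole if a number of a shift passes 1 or a number of a turn 1, either way. A call with a gripper value outside its range is refused whole. The fingers move at their own pace and stop on an object; FORCE is the grip in N (left out, the last holds). Time passes only in rows, so rows that do not move let the fingers close. It gives the time, the measured TCP pose, the force and the opening at its end, in the units of the state.
- env.get_obs(): the state, without advancing time (a new reading comes with each control period).
- env.read_camera(name): name is "scene" or "top" or "wrist"; returns a dict with "image" (480x640x3 uint8, red, green, blue), "fx", "fy", "cx", "cy" (pixels), "cam_to_world" (4x4, takes a point from camera to world coordinates). Camera axes: x right, y up, looking along -z (the intrinsics and any distortion apply to the point x, -y, -z); pixel columns grow to the right and rows downward; lengths in m; the calibration is good to about 2 mm. A picture is of the moment at which its call begins. There is no depth.
- env.sign_off(): hands the job in, once; it reports no verdict.
The state is a dict: "time_s": time; "qpos": joint angles; "joint_velocities": joint speeds; "effort": joint torques, N m; "tool_pos": TCP position; "tool_rot": TCP orientation; "force": force on the tool from outside, world axes, zero at the start; "wrist_torque": the same for the moment, N m; "grip_width": finger opening in m.
Only numpy, scipy, OpenCV 4.12 (cv2) and the standard library are available. Lean on these libraries where they do the work, as an engineer would, in place of code of your own. Each camera call takes 0.05 s, during which the arm holds its last target.

## Task

Three metal dental impression trays of different shapes lie in the three white bins. Pick out the one that has the same shape as the sample in the clear plastic tray, and set it down gently (no dropping), right side up, in the middle of the white paper in the empty half of the clear tray. Leave the other two in their bins.

Things in the scene. Friction and masses are not known exactly. Their poses are not given: they have to be found in the camera images.
- half_arch: The loose steel tray shaped like the sample, a J: one side of a dental arch, x -55..74, y -16..37 mm, 60 g. Origin on the underside on the handle's centre line, z up. Handle to -x: a bar 14 mm wide, 10 high, free from x -55 to -6; the trough (20 wide, walls 15 high) curves on to +x, +y. Balance is best gripping across the handle near x -20. Lies flat, any yaw, mid-bin; which bin varies.
- full_arch: Wrong shape, stays in its bin: loose steel tray with a whole U-shaped arch, 72 mm wide and 130 long with its handle (along -x, 14 wide, 10 high), 60 g. Origin on the underside, z up. Each of the three open white bins is 170 x 170 mm outside and 30 high with 4 mm walls and floor.
- front_arch: Wrong shape, stays in its bin: loose steel tray with a short crescent for the front teeth only, about 56 mm wide and 90 long with its handle (along -x, 14 wide, 10 high), 60 g. Origin on the underside, z up.
- paper_mid (a point): Middle of the white paper (140 x 160 mm) on the floor of the fixed clear plastic tray, 4 mm above the table, in its empty half nearer the robot. Axes are the tray's: 340 mm along x, 200 along y, walls 4 thick and 16 high above the table; its middle is 83 mm along +x. The sample, a steel J-shaped impression tray, is fixed on blue cloth in the other half, about 166 mm along +x.

How it is judged:
By the outcome, as a careful person would: the job done as asked, in the order asked, and still so for the second after the job is handed in, with the robot touching nothing.
It also fails if it takes over 32 s, if anything falls off the work surface, if the arm or the gripper's body presses on something with over 40 N, if the wrist force passes 120 N, or if a joint passes its speed limit or range.

## Working session

There is one attempt and no reset: what is moved stays moved. The work goes in short steps, Python scripts to look and compute and a shell command to move; the robot and the scene stay as the last step left them, time stands still between calls to the robot, and variables do not carry over. Pictures are saved under pics/ and viewed, and the job is handed in when it is done.

```bash
mkdir -p pics; ls
python3 - <<'E'
from cell import env
import cv2,numpy as np,pickle
o=env.get_obs();print({k:np.round(o[k],3) for k in ['time_s','tool_pos','tool_rot','force','grip_width']})
for n in ['top','scene']:
    c=env.read_camera(n);cv2.imwrite(f'pics/{n}0.png',c['image'][:,:,::-1]);pickle.dump(c,open(f'{n}0.pkl','wb'))
    print(n,{k:v for k,v in c.items() if k!='image'})
E
```

```text
pics
{'time_s': np.float64(0.0), 'tool_pos': array([0.244, 0.602, 0.221]), 'tool_rot': array([-9.0108e+01, -5.0000e-03, -2.2100e+01]), 'force': array([-1.151,  0.756,  0.125]), 'grip_width': np.float64(0.087)}
top {'fx': 495.0356978327956, 'fy': 495.0356978327956, 'cx': 313.7389729796449, 'cy': 236.73067172070725, 'cam_to_world': array([[-0.02718967,  0.99520348, -0.0939721 ,  0.48017636],
       [-0.99961402, -0.02653244,  0.00823654, -0.01761452],
       [ 0.00570372,  0.09415978,  0.99554076,  0.81254759],
       [ 0.        ,  0.        ,  0.        ,  1.        ]])}
scene {'fx': 560.6279246731925, 'fy': 560.6279246731925, 'cx': 321.2640262737487, 'cy': 242.6070171252453, 'cam_to_world': array([[ 0.49099496, -0.51792273,  0.70048554,  1.20604339],
       [ 0.87114313,  0.2972497 , -0.39083534, -0.35744843],
       [-0.00579661,  0.80212135,  0.59713293,  0.59451838],
       [ 0.        ,  0.        ,  0.        ,  1.        ]])}
```

View pics/top0.png

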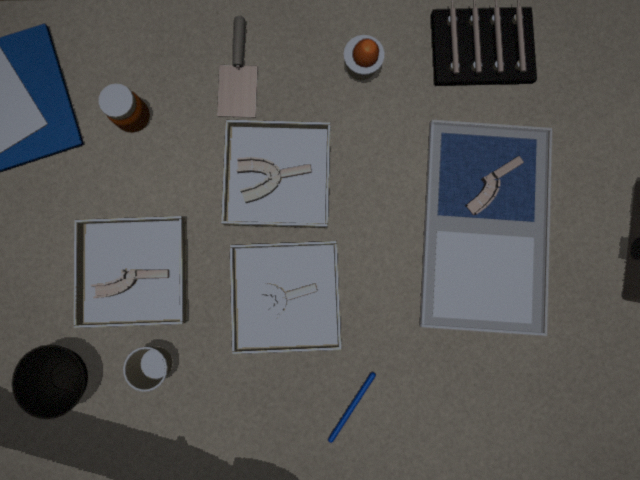

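View pics/scene0.png

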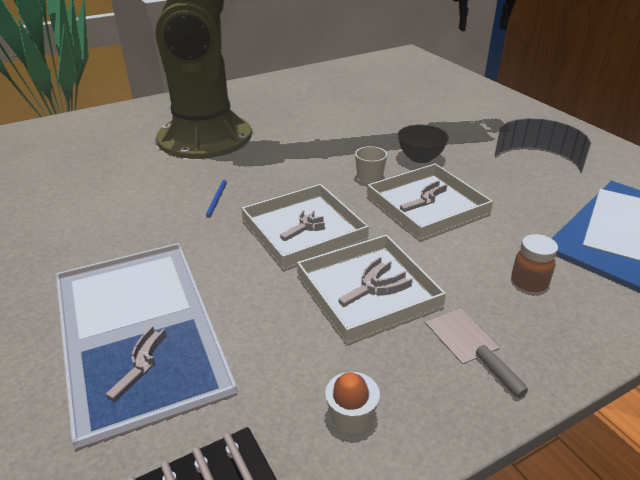

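The half arch is in the bin at the left of the top view: its handle runs from about (168,273) to (133,272), and the trough continues to (95,292). The paper's corners are near (436,231), (535,236), (532,324) and (433,318). Next I'll zoom in and measure.

```bash
cat > h.py <<'E'
import numpy as np,pickle,cv2
def ray(c,u,v,z):
    M=np.array(c['cam_to_world']);d=M[:3,:3]@np.array([(u-c['cx'])/c['fx'],-(v-c['cy'])/c['fy'],-1]);p=M[:3,3]
    return p+d*(z-p[2])/d[2]
def proj(c,P):
    M=np.linalg.inv(c['cam_to_world']);q=M[:3,:3]@np.asarray(P)+M[:3,3]
    return c['cx']+c['fx']*q[0]/-q[2], c['cy']-c['fy']*q[1]/-q[2]
E
python3 - <<'E'
from h import *
c=pickle.load(open('top0.pkl','rb'));print([k for k in c])
im=c['image'][:,:,::-1]
a=cv2.resize(im[210:330,70:190],(600,600),interpolation=cv2.INTER_CUBIC);cv2.imwrite('pics/za.png',a)
b=cv2.resize(im[115:340,415:560],(386,600),interpolation=cv2.INTER_CUBIC);cv2.imwrite('pics/zb.png',b)
# paper mask
g=cv2.cvtColor(np.ascontiguousarray(im),cv2.COLOR_BGR2GRAY);print(g[280,480],g[280,430],g[325,480])
m=np.zeros_like(g);m[225:330,425:545]=(g[225:330,425:545]>(int(g[280,480])-12))
n,l,s,ce=cv2.connectedComponentsWithStats(m);i=1+s[1:,4].argmax()
r=cv2.minAreaRect(np.argwhere(l==i)[:,::-1].astype(np.float32));B=cv2.boxPoints(r);print(B)
P=np.array([ray(c,u,v,.004) for u,v in B]);print(P.round(4),P.mean(0),np.linalg.norm(np.diff(P,axis=0),axis=1))
E
```

```text
['image', 'fx', 'fy', 'cx', 'cy', 'cam_to_world']
126 105 100
[[431.41034 317.02414]
 [436.5103  230.32413]
 [536.0483  236.17929]
 [530.9483  322.8793 ]]
[[ 0.421  -0.2111  0.004 ]
 [ 0.5617 -0.2265  0.004 ]
 [ 0.5477 -0.3899  0.004 ]
 [ 0.4072 -0.3718  0.004 ]] [ 0.4843754  -0.29982787  0.004     ] [0.14156032 0.16403305 0.14165314]
```

View pics/za.png

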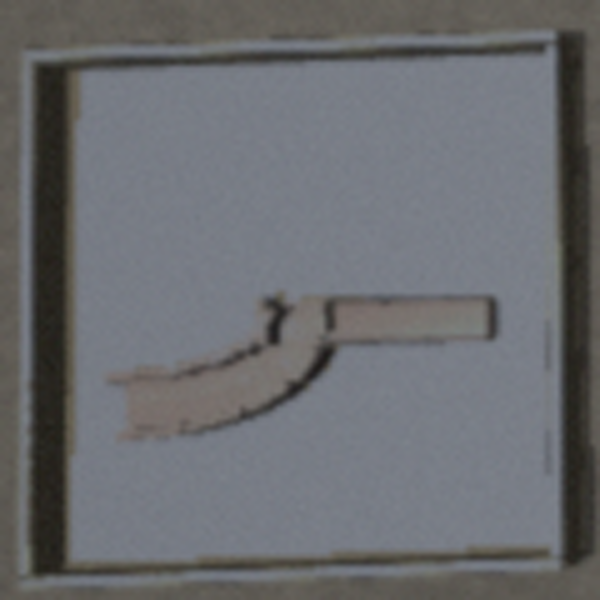

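View pics/zb.png

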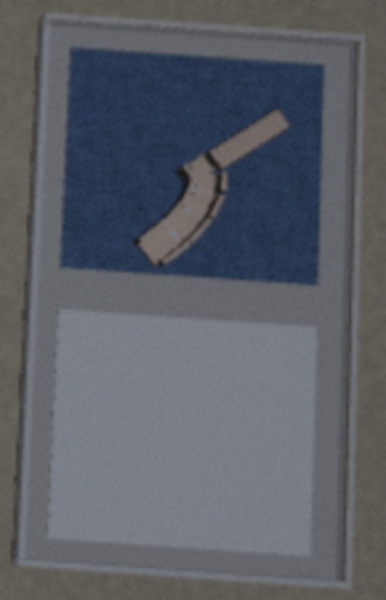

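Run:
```python
from h import *
c=pickle.load(open('top0.pkl','rb'))
Z=lambda x,y:(70+x/5-.4,210+y/5-.4)
e=ray(c,*Z(490,319.5),.014);j=ray(c,*Z(333,318.5),.014)
print('end',e,'junc',j,np.linalg.norm(e-j))
d=(j-e)[:2];d/=np.linalg.norm(d);print('yaw',np.degrees(np.arctan2(d[1],d[0])))
a=ray(c,*Z(490,298),.014);b=ray(c,*Z(490,340),.014);print('w',np.linalg.norm(a-b))
print('bin',[ray(c,*Z(*p),.03).round(4) for p in [(28,52),(555,33),(565,565),(25,578)]])
print('tray',[ray(c,415+x/2.665,115+y/2.665,.016).round(4) for x,y in [(45,15),(362,38),(350,585),(15,563)]])
s=pickle.load(open('scene0.pkl','rb'))
im=np.ascontiguousarray(s['image'][:,:,::-1])
for p in [e,j]:
    u=proj(s,p);print(u);cv2.circle(im,tuple(int(round(t)) for t in u),1,(0,0,255),-1)
cv2.imwrite('pics/sc1.png',cv2.resize(im[150:250,350:500],(750,500)))
```

```text
end [0.5025045  0.21206049 0.014     ] junc [0.5041879  0.26238115 0.014     ] 0.05034881085125947
yaw 88.08396958299458
w 0.013464539132863221
bin [array([0.5908, 0.354 , 0.03  ]), array([0.5925, 0.1869, 0.03  ]), array([0.425 , 0.1841, 0.03  ]), array([0.4256, 0.3519, 0.03  ])]
tray [array([ 0.7431, -0.225 ,  0.016 ]), array([ 0.7235, -0.4213,  0.016 ]), array([ 0.3893, -0.3898,  0.016 ]), array([ 0.4078, -0.1903,  0.016 ])]
(np.float64(402.5854637538443), np.float64(206.70161412011063))
(np.float64(424.3671085673538), np.float64(200.00758519916957))
```

View pics/sc1.png

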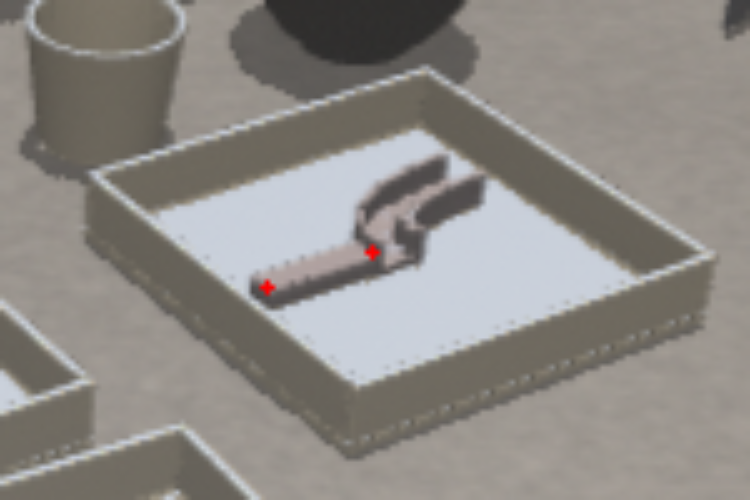

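```bash
python3 -m pendant '[0.72,-0.99,0,0,0,-0.78,60, 0.72,-0.99,0,0,0,-0.78,60, 0.72,-0.99,0,0,0,-0.78,60, 0.72,-0.99,0,0,0,-0.78,60, 0.72,-0.99,0,0,0,-0.78,60, 0.72,-0.99,0,0,0,-0.78,60, 0.72,-0.99,0,0,0,-0.78,60, 0.72,-0.99,0,0,0,-0.78,60, 0.72,-0.98,0,0,0,-0.76,60, 0,0,0,0,0,0,60]' 20
```

```text
time_s: 1.35
tool_pos: [0.5063, 0.2411, 0.2224]
tool_rot: [-89.9, -0.1, -92.6]
force: [-0.1, 0.3, 0.4]
grip_width: 0.06
```

```bash
python3 -m pendant '[-0.06,0.12,-0.9,0,0,0.06,60, 0,0,-0.9,0,0,0,60, 0,0,-0.9,0,0,0,60, 0,0,-0.85,0,0,0,60, 0,0,0,0,0,0,60]'
python3 - <<'E'
from h import *
from cell import env
for n in ['wrist','top']:
    c=env.read_camera(n);im=np.ascontiguousarray(c['image'][:,:,::-1])
    for x in(-55,-20,-6):
        d=np.array([np.cos(np.radians(88)),np.sin(np.radians(88)),0]);p=np.array([.5043,.267,.014])+d*x/1000
        cv2.circle(im,tuple(int(round(t)) for t in proj(c,p)),2,(0,0,255),-1)
    if n=='top': im=cv2.resize(im[180:340,60:220],(600,600))
    cv2.imwrite(f'pics/{n}1.png',im)
print(env.get_obs()['tool_pos'],env.get_obs()['tool_rot'])
E
```

```text
time_s: 1.98
tool_pos: [0.4984, 0.2508, 0.0777]
tool_rot: [-90.3, -0.2, -91.4]
force: [0.5, -0.2, -0.1]
grip_width: 0.0601
[0.50137591 0.25187047 0.08125623] [-8.99845333e+01  2.09203610e-02 -9.14333277e+01]
```

View pics/wrist1.png

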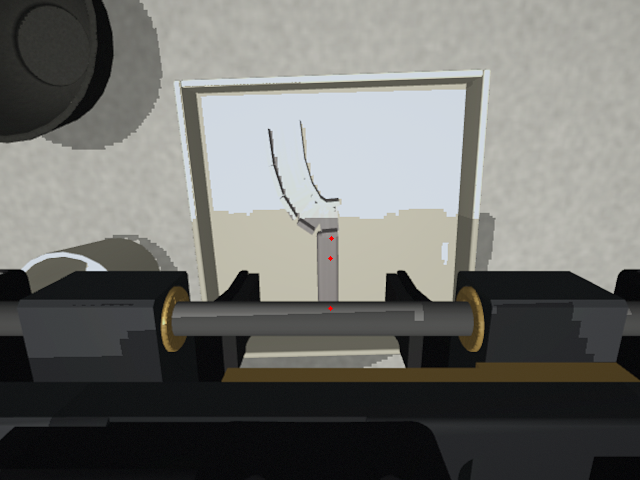

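View pics/top1.png

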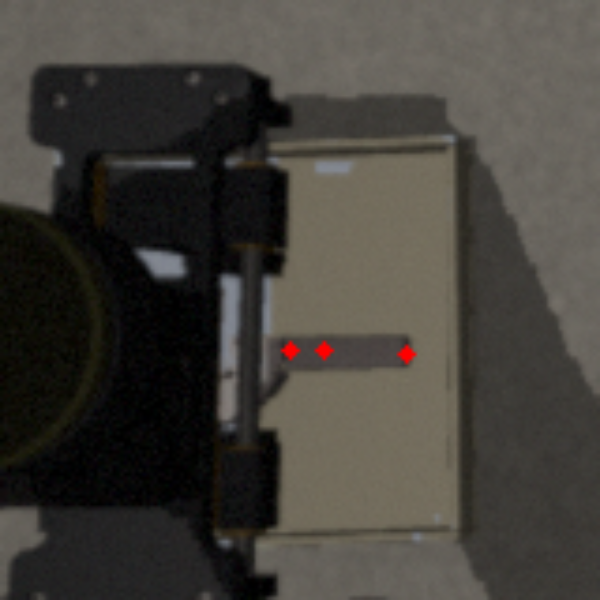

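```bash
python3 -m pendant '[0.05,-0.12,-0.6,0,0,0,50, 0,0,-0.6,0,0,0,50, 0,0,-0.4,0,0,0,50, 0,0,-0.15,0,0,0,50, 0,0,-0.08,0,0,0,50, 0,0,0,0,0,0,50]'
python3 - <<'E'
from h import *
from cell import env
P=[]
for i in range(3):
    c=env.read_camera('scene');P.append(env.get_obs()['tool_pos'])
print(np.mean(P,0),env.get_obs()['force'])
cv2.imwrite('pics/sc2.png',cv2.resize(c['image'][120:260,330:520,::-1],(760,560)))
E
```

```text
time_s: 2.82
tool_pos: [0.5038, 0.2465, 0.0079]
tool_rot: [-90.0, 0.0, -91.5]
force: [-0.3, 0.2, -0.2]
grip_width: 0.0503
[0.50390454 0.24650225 0.00802258] [ 0.64350285 -0.29374881 -0.60165045]
```

View pics/sc2.png

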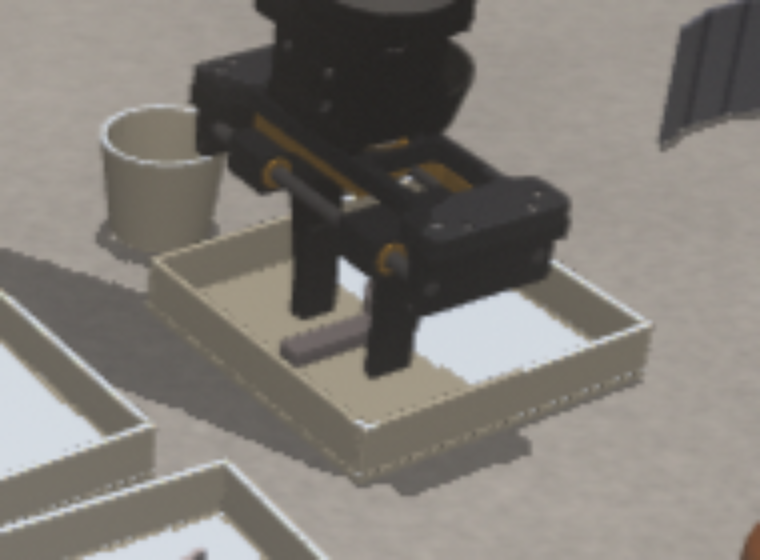

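The fingers straddle the handle midway along its free part, and the force reading is near zero. I'll go down 2.5 mm and close.

```bash
python3 -m pendant '[0,0,-0.06,0,0,0,50, 0,0,0,0,0,0,10, 0,0,0,0,0,0,10, 0,0,0,0,0,0,10, 0,0,0,0,0,0,10, 0,0,0,0,0,0,10]' 30
```

```text
time_s: 3.72
tool_pos: [0.5033, 0.2463, 0.005]
tool_rot: [-90.0, -0.0, -91.5]
force: [-1.0, -0.3, 1.1]
grip_width: 0.0133
```

```bash
python3 -m pendant '[0,0,0.1,0,0,0,10, 0,0,0.3,0,0,0,10, 0,0,0.6,0,0,0,10, 0,0,0.9,0,0,0,10, 0,0,0.9,0,0,0,10, 0,0,0,0,0,0,10]' 30
python3 - <<'E'
from h import *
from cell import env
c=env.read_camera('wrist');cv2.imwrite('pics/w3.png',c['image'][:,:,::-1])
c=env.read_camera('scene');cv2.imwrite('pics/sc3.png',cv2.resize(c['image'][60:260,300:540,::-1],(720,600)))
print(env.get_obs()['tool_pos'],env.get_obs()['force'])
E
```

```text
time_s: 4.47
tool_pos: [0.5059, 0.2474, 0.1212]
tool_rot: [-89.6, 0.2, -91.5]
force: [-0.8, 1.0, -0.7]
grip_width: 0.0137
[0.50340817 0.24625546 0.11739326] [-0.47060965  0.282084   -1.42061005]
```

View pics/w3.png

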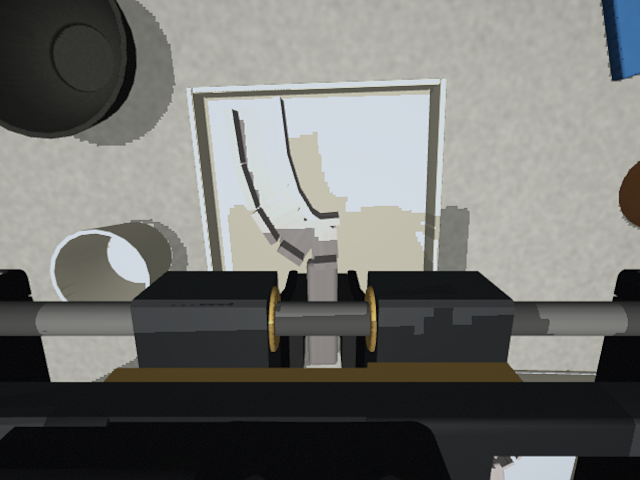

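View pics/sc3.png

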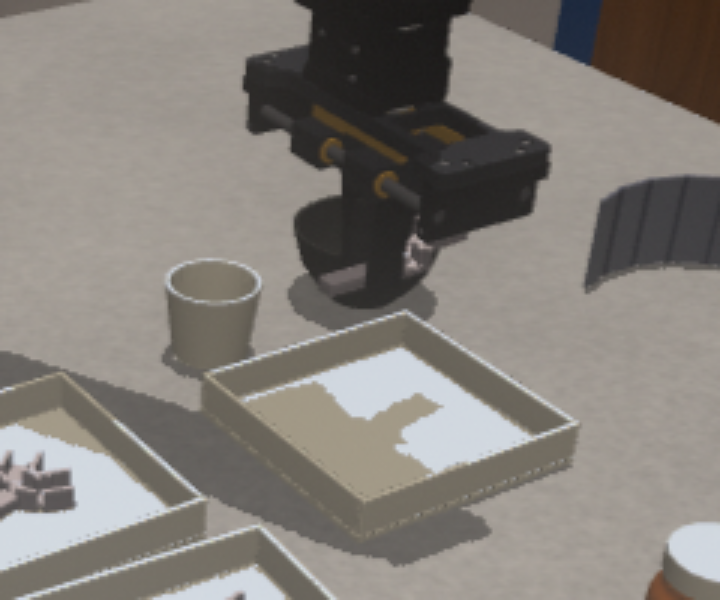

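```bash
python3 -m pendant '[0,-0.3,0,0,0,0,10, 0,-0.6,0,0,0,0,10, 0,-0.9,0,0,0,0,10, 0,-0.9,0,0,0,0,10, 0,-0.9,0,0,0,0,10, 0,-0.9,0,0,0,0,10, 0,-0.9,0,0,0,0,10, 0,-0.9,0,0,0,0,10, 0,-0.9,0,0,0,0,10, 0,-0.9,0,0,0,0,10]' && python3 -m pendant '[-0.05,-0.9,0,0,0,-0.05,10, -0.05,-0.9,0,0,0,-0.05,10, -0.05,-0.9,0,0,0,-0.05,10, -0.05,-0.9,0,0,0,-0.05,10, -0.05,-0.9,0,0,0,-0.05,10, -0.05,-0.9,0,0,0,-0.05,10, -0.06,-0.6,0,0,0,-0.06,10, -0.05,-0.21,0,0,0,-0.05,10, 0,0,0,0,0,0,10, 0,0,0,0,0,0,10]'
python3 - <<'E'
from h import *
from cell import env
P=[]
for n in ['wrist','top','scene']:
    c=env.read_camera(n);P.append(env.get_obs()['tool_pos']);im=c['image'][:,:,::-1]
    if n=='top': im=cv2.resize(im[115:340,400:580],(480,600))
    cv2.imwrite(f'pics/{n}4.png',im)
print(np.mean(P,0),env.get_obs()['tool_rot'],env.get_obs()['grip_width'])
E
```

```text
time_s: 5.82
tool_pos: [0.5018, -0.0809, 0.1164]
tool_rot: [-90.1, -0.0, -91.6]
force: [-0.0, -0.4, -1.1]
grip_width: 0.0135
time_s: 7.08
tool_pos: [0.4871, -0.3248, 0.1167]
tool_rot: [-90.0, 0.1, -95.5]
force: [0.5, -0.5, -0.4]
grip_width: 0.0137
[ 0.48743009 -0.32484919  0.11689298] [-8.99895748e+01  3.41928312e-02 -9.54960831e+01] 0.01357210404518135
```

View pics/wrist4.png

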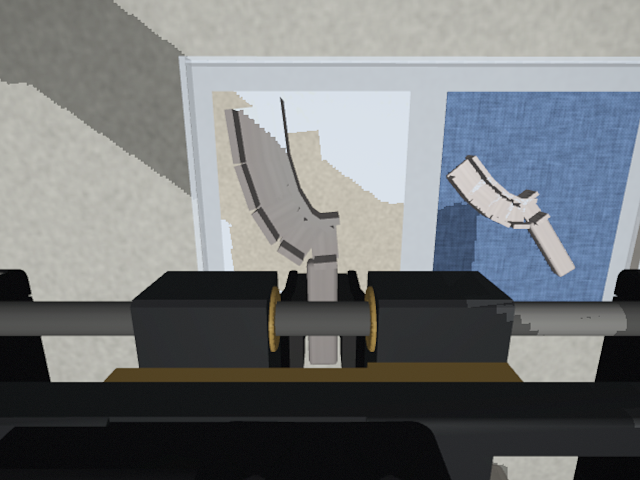

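View pics/scene4.png

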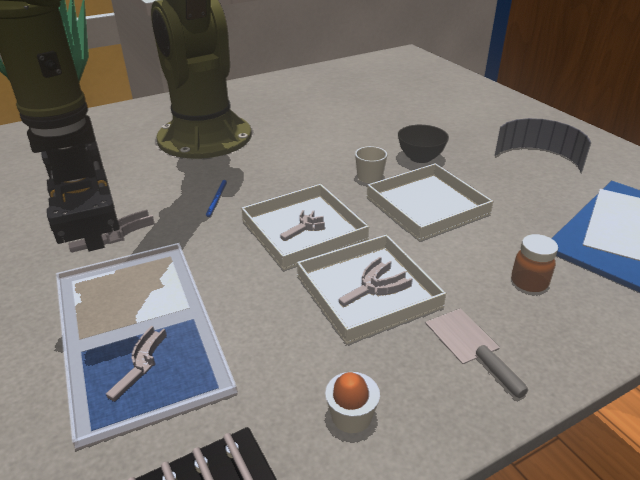

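```bash
python3 -m pendant '[0,-0.03,-0.4,0,0,0,10, 0,0,-0.7,0,0,0,10, 0,0,-0.7,0,0,0,10, 0,0,-0.4,0,0,0,10, 0,0,-0.25,0,0,0,10, 0,0,-0.15,0,0,0,10, 0,0,-0.1,0,0,0,10, 0,0,-0.04,0,0,0,10, 0,0,0,0,0,0,10]'
python3 - <<'E'
from h import *
from cell import env
P=[];F=[]
for n in ['scene']*3:
    c=env.read_camera(n);P.append(env.get_obs()['tool_pos']);F.append(env.get_obs()['force'])
cv2.imwrite('pics/sc5.png',cv2.resize(c['image'][200:400,20:260,::-1],(720,600)))
print(np.mean(P,0),np.mean(F,0))
E
```

```text
time_s: 8.35
tool_pos: [0.4872, -0.3275, 0.0077]
tool_rot: [-90.0, -0.0, -95.6]
force: [-0.1, 0.8, -1.3]
grip_width: 0.0135
[ 0.48726785 -0.32752159  0.00774985] [-0.80373155 -0.10714777 -0.96184378]
```

View pics/sc5.png

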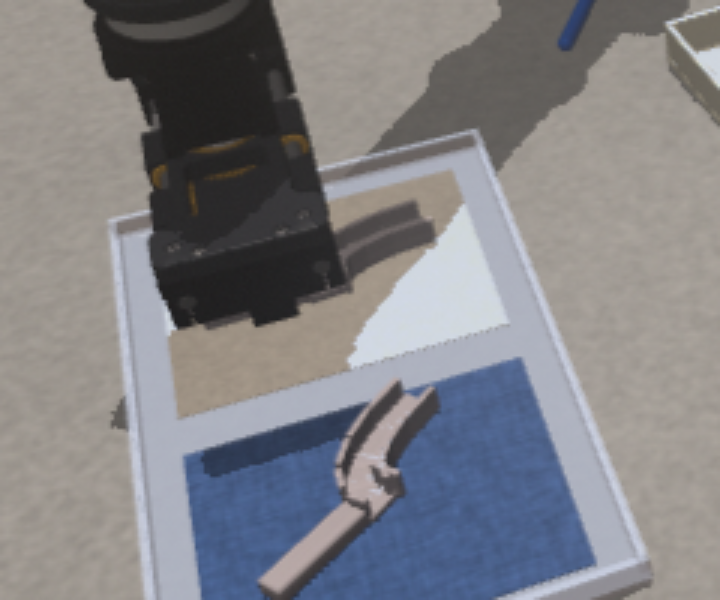

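```bash
python3 -m pendant '[0,0.03,-0.02,0,0,0,10, 0,0,-0.02,0,0,0,10, 0,0,0,0,0,0,10]'; python3 -m pendant '[0,0,-0.02,0,0,0,10, 0,0,0,0,0,0,10, 0,0,0,0,0,0,10]'
```

```text
time_s: 8.88
tool_pos: [0.487, -0.3261, 0.0057]
tool_rot: [-90.0, 0.0, -95.6]
force: [-0.1, -0.2, -0.4]
grip_width: 0.014
time_s: 9.25
tool_pos: [0.4871, -0.3262, 0.005]
tool_rot: [-90.0, -0.0, -95.6]
force: [0.1, -0.9, 0.5]
grip_width: 0.0133
```

The height matches the one at the grasp, and the reading no longer shows the weight hanging. I'll release.

```bash
python3 -m pendant '[0,0,0,0,0,0,18, 0,0,0,0,0,0,24, 0,0,0,0,0,0,32, 0,0,0,0,0,0,36, 0,0,0,0,0,0,36, 0,0,0.2,0,0,0,36, 0,0,0.5,0,0,0,36, 0,0,0.9,0,0,0,36, 0,0,0.9,0,0,0,36, 0,0,0.9,0,0,0,36]'; python3 -m pendant '[0,0.4,0.9,0,0,0,36, -0.2,0.9,0.6,0,0,0,36, 0,0.9,0,0,0,0,36, 0,0.9,0,0,0,0,36, 0,0.9,0,0,0,0,36, 0,0.9,0,0,0,0,36, 0,0.9,0,0,0,0,36, 0,0.9,0,0,0,0,36, 0,0.5,0,0,0,0,36, 0,0,0,0,0,0,36]'
python3 - <<'E'
from h import *
from cell import env
for n in ['top','scene']:
    c=env.read_camera(n);pickle.dump(c,open(f'{n}6.pkl','wb'));im=c['image'][:,:,::-1]
    im=cv2.resize(im[215:340,415:560],(696,600),interpolation=cv2.INTER_CUBIC) if n=='top' else im
    cv2.imwrite(f'pics/{n}6.png',im)
E
```

```text
time_s: 10.5
tool_pos: [0.4872, -0.3266, 0.1439]
tool_rot: [-89.9, -0.0, -95.6]
force: [-0.6, 0.1, 0.3]
grip_width: 0.0361
time_s: 11.75
tool_pos: [0.4793, -0.0371, 0.2022]
tool_rot: [-89.9, 0.0, -95.4]
force: [0.1, -0.5, 0.3]
grip_width: 0.0362
```

View pics/top6.png

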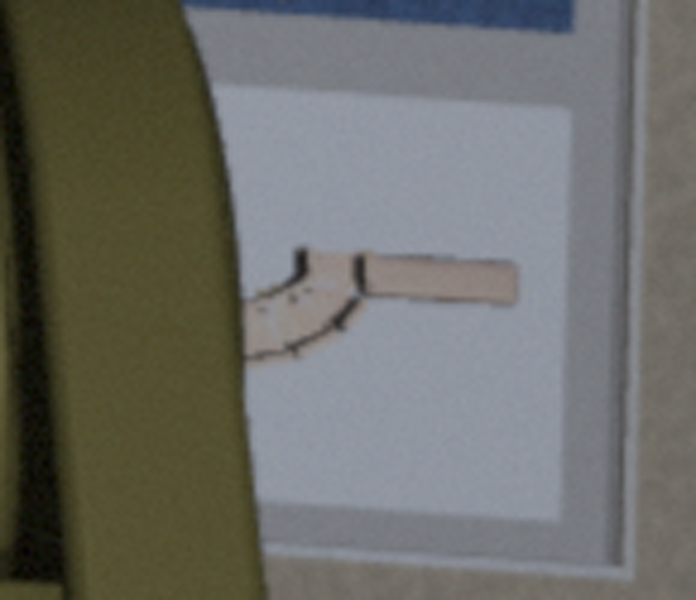

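View pics/scene6.png

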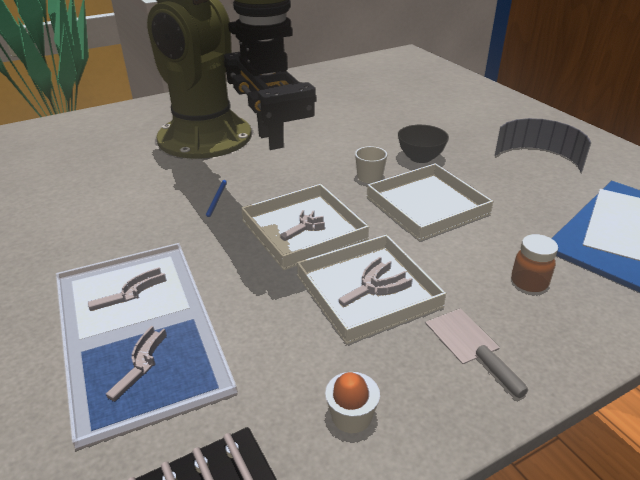

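In the top view the J lies right side up and centred across the paper: it spans rows 250–360 and the paper spans about 100–515. The handle-end margin is about 17 mm, as planned. In the scene view the other two trays are still in their bins and the gripper is clear.

```bash
python3 -c "
from cell import env
print(env.sign_off(), env.get_obs()['time_s'])"
```

```text
the job is handed in; nothing more can be done
the job is handed in; nothing more can be done
```

I picked the half-arch tray out of the bin farthest to the robot's left, gripping it across the handle. I set it down right side up on the white paper, let go, backed away and handed the job in at about 12 s.

- **Placement:** It was lowered in small steps until the height matched the grasp height and the force reading went from about -1 N to +0.5 N. I saw no force reading above about 1.5 N.
- **Centring:** I aimed a few mm off both the tray's origin and its outline centre, as a compromise between the two. In the last top view it sits centred across the paper, with about 17 mm of paper beyond the handle end. The arm hid the trough end in that view, but the scene view shows it on the paper.
- **Other trays:** The last scene view shows the full arch and the front arch still in their bins, with the gripper well clear.
- **Disagreements:** Single tool position readings taken just after moves were off by up to about 4 mm. They agreed with the commanded pose once the arm settled.

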